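# Close the paint tub and snap its four lid tabs

### The job

Put the craft tub away properly: lift the loose lid by its handle and set it down (do not drop it) fully home and level on the grey tub of paints, then press down the four orange snap tabs around its rim, one after another, until every one has snapped flat. Leave the wood block, paint jar and mixing tray where they are, and leave the closed tub standing free.

Things in the scene. Friction and masses are not known exactly. Their poses are not given: they have to be found in the camera images.
- tub: grey rectangular craft storage tub, open on top, holding a few paint tubes: 140 mm (own x) by 180 mm (own y), 90 mm high, walls 5 mm thick, so the mouth is 130 x 170 mm. Fixed to the bench (cannot be moved), standing on it; a dark catch rib juts 7 mm out under the rim mid each side. Origin: centre of its underside; z up.
- lid: loose light-grey lid of the tub, 0.3 kg, lying right way up on the bench; flange 146 (own x) x 186 (own y) mm, its top 16 mm up. Origin: centre of its underside, z up. An orange snap tab sits mid each edge. Seated fully home, its origin is on the tub's axis, 80 mm above the tub's origin, x and y parallel to the tub's; half a turn round fits as well.
- lid_plug (a point): point at the lid's origin, centre of the plug that goes into the tub's mouth: lowest 3 mm 116 (lid x) x 156 (lid y) mm, next 3 mm 122 x 162 mm, top 4 mm 126 x 166 mm (2 mm play each side); the flange above it (10 to 16 mm over this point) lands on the tub's walls.
- lid_handle (a point): middle of the black upright rib handle on the lid's centre, 42 mm above the lid's origin. The rib is 18 mm thick (lid x), 80 mm long (lid y) and stands from 16 to 56 mm above the lid's origin. Grip it across its thickness from above.
- tab_near (a joint): angle (rad) of the orange snap tab mid the lid's -x edge: 0 flat, engaged; 0.48 sprung up. Plate 40 mm long, 46 wide, 5 thick, hinged 31 mm inboard of the edge, outer end rising, with a springy barbed lip turned down there, which snaps under the tub's rib when pressed flat (up to about 14 N) and then stays; not pressed right flat it springs up or hangs at 0.1 to 0.2, half caught.
- tab_near_press (a point): where to press the tab on the lid's -x edge straight down: on its upper face, 28 mm from the hinge, above the tub's wall; moves with the tab. Tab flat: 21.5 mm above the lid's origin (101.5 mm above the tub's when the lid is seated), 3 mm inside the lid's edge; tab up: about 13 mm higher.
- tab_far (a joint): angle (rad) of the orange snap tab mid the lid's +x edge: 0 flat, engaged; 0.48 sprung up. Plate 40 mm long, 46 wide, 5 thick, hinged 31 mm inboard of the edge, outer end rising, with a springy barbed lip turned down there, which snaps under the tub's rib when pressed flat (up to about 14 N) and then stays; not pressed right flat it springs up or hangs at 0.1 to 0.2, half caught.
- tab_far_press (a point): where to press the tab on the lid's +x edge straight down: on its upper face, 28 mm from the hinge, above the tub's wall; moves with the tab. Tab flat: 21.5 mm above the lid's origin (101.5 mm above the tub's when the lid is seated), 3 mm inside the lid's edge; tab up: about 13 mm higher.
- tab_left (a joint): angle (rad) of the orange snap tab mid the lid's +y edge: 0 flat, engaged; 0.48 sprung up. Plate 40 mm long, 46 wide, 5 thick, hinged 31 mm inboard of the edge, outer end rising, with a springy barbed lip turned down there, which snaps under the tub's rib when pressed flat (up to about 14 N) and then stays; not pressed right flat it springs up or hangs at 0.1 to 0.2, half caught.
- tab_left_press (a point): where to press the tab on the lid's +y edge straight down: on its upper face, 28 mm from the hinge, above the tub's wall; moves with the tab. Tab flat: 21.5 mm above the lid's origin (101.5 mm above the tub's when the lid is seated), 3 mm inside the lid's edge; tab up: about 13 mm higher.
- tab_right (a joint): angle (rad) of the orange snap tab mid the lid's -y edge: 0 flat, engaged; 0.48 sprung up. Plate 40 mm long, 46 wide, 5 thick, hinged 31 mm inboard of the edge, outer end rising, with a springy barbed lip turned down there, which snaps under the tub's rib when pressed flat (up to about 14 N) and then stays; not pressed right flat it springs up or hangs at 0.1 to 0.2, half caught.
- tab_right_press (a point): where to press the tab on the lid's -y edge straight down: on its upper face, 28 mm from the hinge, above the tub's wall; moves with the tab. Tab flat: 21.5 mm above the lid's origin (101.5 mm above the tub's when the lid is seated), 3 mm inside the lid's edge; tab up: about 13 mm higher.
- offcut: bystander: loose block of pale wood, 70 x 110 x 45 mm; origin at the centre of its underside
- paint_jar: bystander: yellow paint jar with white cap, 60 mm across, 65 mm high; origin at the centre of its underside
- mixing_tray: bystander: white paint mixing tray with four wells, 70 x 160 mm, 18 mm high; origin at the centre of its underside

How it is judged:
On the way, in this order (a step that is already met when the one before it is completed fails the run):
1. the lid is seated on the tub, level and let go, with at least one tab still up (horizontal distance between lid and tub below 0.008 m and angle between the x axis of lid and the x axis of tub, either way round below 0.08 rad and z of lid in the frame of tub between 0.076 and 0.083 m and angle between lid's own z axis and vertical below 0.04 rad and contact force between the fingers and lid below 0.3 N), for 0.2 s.
2. all four tabs have snapped flat with the lid seated (value of joint each of tab_near, tab_far, tab_left, tab_right below 0.1 rad and horizontal distance between lid and tub below 0.008 m and angle between the x axis of lid and the x axis of tub, either way round below 0.08 rad and z of lid in the frame of tub between 0.076 and 0.083 m and angle between lid's own z axis and vertical below 0.04 rad), for 0.2 s.
At the end, for the whole second after the job is handed in: The lid rests on the tub, fully home (its origin 76 to 83 mm above the tub's), centred within 8 mm, square within 0.08 rad (either way round), level within 0.04 rad and still; all four tabs read under 0.1 rad (snapped); the bystanders are within 30 mm of where they were (all of step 2 and linear speed of lid below 0.02 m/s and distance of each of offcut, paint_jar, mixing_tray from where it was at the start of the episode below 0.03 m); the robot touches nothing.
It fails at once if the wood block, paint jar or mixing tray is moved more than 30 mm (distance of any of offcut, paint_jar, mixing_tray from where it was at the start of the episode above 0.03 m).
It fails at once if the lid is dropped: it falls free, untouched by the robot, faster than 0.45 m/s (a fall of more than about 10 mm) while well above the bench and still more than 5 mm above its seat on the tub (contact force between each of the arm, the fingers and lid below 0.01 N and linear speed of lid above 0.45 m/s and height (world z) of lid above 0.085 m).
It also fails if it takes over 54 s, if anything falls off the work surface, if the arm or the gripper's body presses on something with over 40 N, if the wrist force passes 120 N, or if a joint passes its speed limit or range.

### The arm

A 7-joint arm with a two-finger parallel gripper is mounted at the origin on the work surface. World frame = base frame: x ahead of the robot, y to its left, z up, the work surface at z = 0. Lengths are in m, angles in rad, forces in N, time in s.
With the tool pointing down it reaches from about 0.425 to 0.875 m from the base axis. Payload 4.7 kg.
Tool frame: the origin (TCP) lies at the very end of the fingers, on their centre line; the grasp point (between the pads) lies 19 mm behind it; z points along the fingers, y is the line along which they close (so a half turn about z gives the same grasp; the last joint's range is limited). The gripper opens to 87 mm and grips with 3 to 60 N. Pads are 19 mm wide; open, the fingers measure 117 mm over their backs; the gripper's body (75 mm by 190 mm) begins 51 mm behind the grasp point.
Start: joints at [-1.181, 0.321, -0.07, 1.45, 0.023, 1.371, -0.057], TCP at [0.239, 0.605, 0.223] pointing down, gripper open.
Joint ranges: [-2.86, 2.86], [-0.3, 2.09], [-1.38, 1.24], [0.06, 2.45], [-1.56, 4.7], [0.09, 2.05], [-2.69, 2.69]. Speed limits (rad/s): [2.57, 2.57, 3.14, 3.14, 3.14, 3.14, 3.14].

### API

Orientations are given as a rotation vector (axis times angle).
In Python, from bench import ctrl, get_image, job gives the robot as it stands.
- The arm moves only by the shell command python3 -m crank 'ROWS' [FORCE]. ROWS is JSON, a list that holds one entry, the list of rows, each a list of 5 numbers: the shift along the tool's x, y, z in mm, then the turn about the tool's z in rad, then the closure, from -1 (fully open) to 1 (shut), so that 0 is half open. A call has 1 to 10 rows; each row shifts and turns the commanded pose from where the row before left it, along the tool's axes as they then stand; what a row does not reach is not made up. A row lasts 1/12 s, in which the tool goes at most 41.7 mm and 7.16 degrees, less where a joint would pass 70% of its speed; a pose out of reach is approached as far as the arm can. A call with a gripper value outside its range is refused whole. The fingers move at their own pace and stop on an object; FORCE is the grip in N (left out, the last holds). Time passes only in rows, so rows that do not move let the fingers close. It gives the time, the measured TCP pose, the force, the opening and the grip force at its end, in the units of the state.
- ctrl.get_state(): the state, without advancing time (a new reading comes with each control period).
- get_image(name): name is "side" or "top"; returns a dict with "pixels" (480x640x3 uint8, red, green, blue), "fx", "fy", "cx", "cy" (pixels), "T" (4x4, takes a point from camera to world coordinates). Camera axes: x right, y down, z forward; pixel columns grow to the right and rows downward; lengths in m; the calibration is good to about 2 mm. A picture is of the moment at which its call begins. There is no depth.
- job.close_job(): hands the job in; it is judged then, once.
The state is a dict: "time": time; "joint_positions": joint angles; "qd": joint speeds; "joint_torque": joint torques, N m; "position": TCP position; "tool_rot": TCP orientation; "ft_force": force on the tool from outside, world axes, zero at the start; "torque": the same for the moment, N m; "grip_width": opening from 0.0 (shut) to 1.0 (fully open); "grip_force": force on a finger pad.
Only numpy, scipy, OpenCV 4.12 (cv2) and the standard library are available. Lean on these libraries where they do the work, as an engineer would, in place of code of your own. Each camera call takes 0.05 s, during which the arm holds its last target. There are 200 camera calls.

## Working session

There is one attempt and no reset: what is moved stays moved. The work goes in short steps, Python scripts to look and compute and a shell command to move; the robot and the scene stay as the last step left them, time stands still between calls to the robot, and variables do not carry over. Pictures are saved under pics/ and viewed, at most 10 in all, crops included, and the job is handed in when it is done.

```bash
ls; mkdir -p pics
python3 - <<'E'
from bench import ctrl,get_image
import cv2,numpy as np
s=ctrl.get_state();print(s)
for n in("side","top"):
    im=get_image(n);np.savez(f"{n}0.npz",**im);cv2.imwrite(f"pics/{n}0.png",im["pixels"][:,:,::-1]);print(n,im["fx"],im["cx"],im["cy"],np.round(im["T"],3).tolist())
E
```

```text
pics
{'time': 0.0, 'joint_positions': array([-1.18088826,  0.32181382, -0.07010829,  1.45168078,  0.02263015,
        1.37077251, -0.05686703]), 'qd': array([ 0.00195502,  0.00051016,  0.00022519, -0.00213865,  0.00068923,
       -0.00015807, -0.00132691]), 'joint_torque': array([-3.28357073e-04, -4.91296971e+01, -4.04204344e-01, -3.12537789e+01,
       -6.39297324e-02,  4.38735075e-02,  1.73681069e-04]), 'position': array([0.23840733, 0.60411075, 0.22146476]), 'tool_rot': array([-5.86664202e-01, -3.08608959e+00,  2.94086756e-03]), 'ft_force': array([0.08295761, 0.1817852 , 0.10181974]), 'torque': array([ 0.00696839, -0.01693859,  0.01873072]), 'grip_force': 0.0, 'grip_width': 0.9992058675603186}
side 452.82415982508735 326.31565284993405 232.905973272801 [[0.949, -0.195, 0.246, 0.404], [-0.313, -0.537, 0.783, -0.634], [-0.02, -0.82, -0.571, 0.548], [0.0, 0.0, 0.0, 1.0]]
top 434.10188565125554 314.55511785146047 239.911017163248 [[0.01, -0.99, 0.139, 0.54], [-0.999, -0.004, 0.044, 0.012], [-0.043, -0.139, -0.989, 0.723], [0.0, 0.0, 0.0, 1.0]]
```

View pics/top0.png

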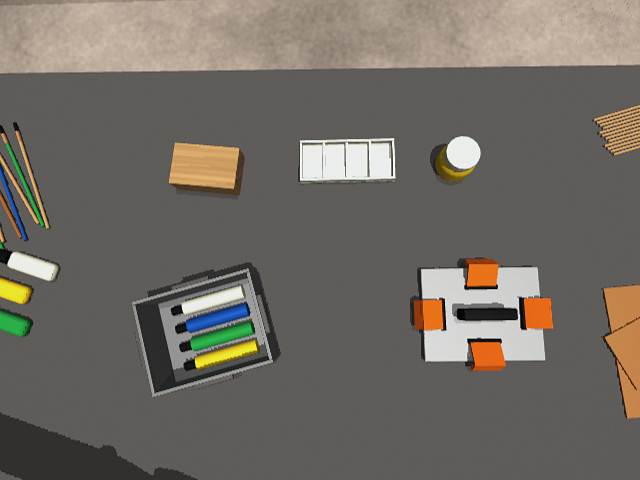

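View pics/side0.png

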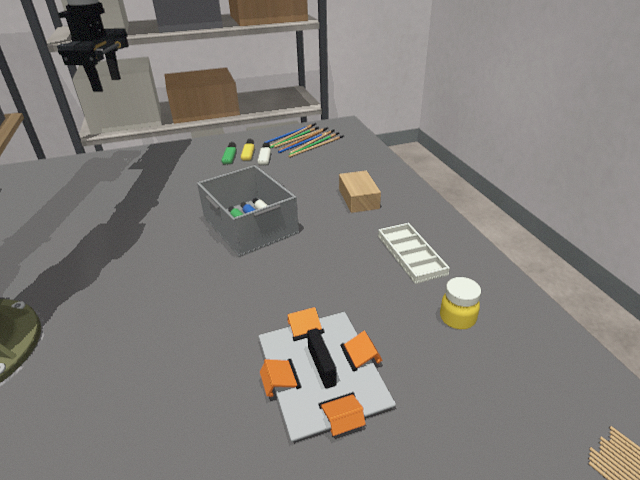

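The top view shows the lid around (483,314), with its handle running along world y, and the tub around (203,332), turned about 15°. The bystanders sit higher up at (207,167), (347,160) and (460,157). In the side view the tub rim's corners are near (199,184), (256,170), (296,203) and (235,220), and the lid is around (325,375).

```bash
cat > h.py <<'E'
import numpy as np,cv2
def ray(im,uv):
    T=im["T"];d=T[:3,:3]@np.array([(uv[0]-im["cx"])/im["fx"],(uv[1]-im["cy"])/im["fy"],1]);return T[:3,3],d/np.linalg.norm(d)
def plane(im,uv,z):
    o,d=ray(im,uv);return o+d*(z-o[2])/d[2]
def tri(a,ua,b,ub):
    o,d=ray(a,ua);p,e=ray(b,ub);s=np.linalg.lstsq(np.c_[d,-e],p-o,rcond=None)[0]
    A,B=o+d*s[0],p+e*s[1];return (A+B)/2,np.linalg.norm(A-B)
def proj(im,P):
    c=np.linalg.inv(im["T"])@np.r_[P,1];return np.array([im["fx"]*c[0]/c[2]+im["cx"],im["fy"]*c[1]/c[2]+im["cy"]])
E
python3 - <<'E'
from h import *
D={n:dict(np.load(n+"0.npz")) for n in("top","side")}
bx={"top":(390,560,245,385),"side":(250,400,300,445)}
for n,im in D.items():
    p=im["pixels"];x0,x1,y0,y1=bx[n];m=np.zeros(p.shape[:2],np.uint8);c=p[y0:y1,x0:x1].astype(int)
    for nm,k in(("lid",(c.min(2)>130)),("handle",(c.max(2)<45)),("orange",(c[...,0]>c[...,2]+80))):
        m[:]=0;m[y0:y1,x0:x1]=k
        if nm=="lid":
            h=cv2.convexHull(np.argwhere(m)[:,::-1].astype(np.int32));print(n,nm,cv2.approxPolyDP(h,5,True)[:,0].tolist())
        else:
            cs=cv2.findContours(m,0,2)[0]
            for q in cs:
                if cv2.contourArea(q)>60: print(n,nm,np.round(cv2.minAreaRect(q)[0],1),np.round(cv2.boxPoints(cv2.minAreaRect(q))).tolist())
a=D["top"]["pixels"][250:410,120:290];b=D["side"]["pixels"][160:260,190:305]
a=cv2.resize(a,None,fx=2.3,fy=2.3,interpolation=2);b=cv2.resize(b,None,fx=3.5,fy=3.5,interpolation=2)
o=np.zeros((368,a.shape[1]+b.shape[1],3),np.uint8);o[:a.shape[0],:a.shape[1]]=a;o[:b.shape[0],a.shape[1]:]=b;print(o.shape,a.shape)
cv2.imwrite("pics/tubz.png",o[:,:,::-1])
E
```

```text
top lid [[544, 360], [425, 361], [421, 269], [536, 267]]
top handle [484. 341.] [[468.0, 339.0], [500.0, 339.0], [500.0, 343.0], [468.0, 343.0]]
top handle [487.  313.5] [[457.0, 308.0], [517.0, 308.0], [517.0, 319.0], [457.0, 319.0]]
top handle [521.9 313. ] [[519.0, 298.0], [523.0, 298.0], [525.0, 328.0], [521.0, 328.0]]
top orange [488. 356.] [[471.0, 342.0], [505.0, 342.0], [505.0, 370.0], [471.0, 370.0]]
top orange [428. 314.] [[414.0, 329.0], [414.0, 299.0], [442.0, 299.0], [442.0, 329.0]]
top orange [538. 313.] [[524.0, 298.0], [552.0, 298.0], [552.0, 328.0], [524.0, 328.0]]
top orange [481.5 272.5] [[465.0, 259.0], [498.0, 259.0], [498.0, 286.0], [465.0, 286.0]]
side lid [[395, 404], [291, 440], [258, 335], [344, 311]]
side handle [317.9 359.3] [[292.0, 337.0], [321.0, 326.0], [344.0, 381.0], [315.0, 393.0]]
side orange [344.1 413.8] [[320.0, 404.0], [357.0, 392.0], [368.0, 423.0], [332.0, 436.0]]
side orange [276.4 374.5] [[255.0, 362.0], [286.0, 352.0], [297.0, 387.0], [267.0, 397.0]]
side orange [361.9 351.8] [[341.0, 344.0], [364.0, 330.0], [382.0, 360.0], [360.0, 374.0]]
side orange [303.6 321.4] [[286.0, 314.0], [315.0, 306.0], [321.0, 329.0], [292.0, 337.0]]
(368, 793, 3) (368, 391, 3)
```

View pics/tubz.png

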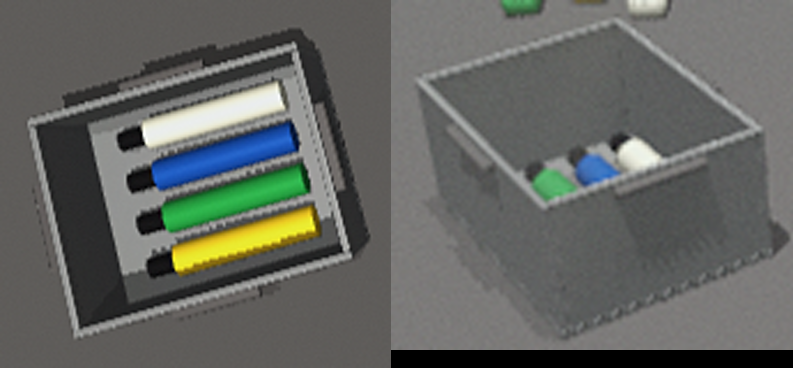

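Run:
```python
from h import *
D={n:dict(np.load(n+"0.npz")) for n in("top","side")}
t,s=D["top"],D["side"]
L=[((421.,269.),(344,311)),((536.,267.),(395,404)),((544,360),(291,440)),((425,361),(258,335))]
T=[]
for a,b in zip([(28,121),(296,44),(353,256),(77,337)],[(224,20),(372,129),(156,207),(26,78)]):
    T.append((np.array(a)/2.3+[120,250],np.array(b)/3.5+[190,160]))
for nm,C,z in(("lid",L,.016),("tub",T,.09)):
    P=[tri(t,a,s,b) for a,b in C]
    for p,e in P:print(nm,np.round(p,4),round(e,4))
    P=np.array([p for p,_ in P]);print("c",P.mean(0),"lens",[round(np.linalg.norm(P[i]-P[i-1]),4) for i in range(4)])
    for cam,k in((t,0),(s,1)):
        Q=np.array([plane(cam,c[k],z) for c in C]);yv=(Q[0]-Q[1]+Q[3]-Q[2]);xv=(Q[0]-Q[3]+Q[1]-Q[2])
        print(" plane c",Q.mean(0),"yaw",np.arctan2(xv[1],xv[0]),np.arctan2(-yv[0],yv[1]),"lens",[round(np.linalg.norm(Q[i]-Q[i-1]),4) for i in range(4)])
# handle: top face
print("handle tri", tri(t,(487,313.5),s,(317.9,359.3)))
print("handle plane top .056",plane(t,(487,313.5),.05))
```

```text
lid [ 0.5913 -0.1287  0.0156] 0.0022
lid [ 0.5963 -0.3122  0.0126] 0.0015
lid [ 0.4515 -0.3161  0.0123] 0.001
lid [ 0.4468 -0.1319  0.014 ] 0.002
c [ 0.52145012 -0.22220762  0.013621  ] lens [np.float64(0.1446), np.float64(0.1836), np.float64(0.1449), np.float64(0.1842)]
 plane c [ 0.5223681  -0.22146469  0.016     ] yaw 0.021962171630464 0.02421481017053205 lens [np.float64(0.1443), np.float64(0.182), np.float64(0.1444), np.float64(0.1828)]
 plane c [ 0.52016875 -0.22368835  0.016     ] yaw 0.03032582015101857 0.025309186839506538 lens [np.float64(0.1445), np.float64(0.1852), np.float64(0.1437), np.float64(0.1846)]
tub [0.5331 0.3103 0.0857] 0.0027
tub [0.5851 0.1372 0.088 ] 0.0
tub [0.4541 0.0972 0.0882] 0.001
tub [0.4019 0.2683 0.0891] 0.0004
c [0.49355453 0.20325354 0.08774521] lens [np.float64(0.1378), np.float64(0.1808), np.float64(0.1369), np.float64(0.1788)]
 plane c [0.49388436 0.20243649 0.09      ] yaw 0.2945871177147411 0.2897077501566729 lens [np.float64(0.1381), np.float64(0.1785), np.float64(0.137), np.float64(0.1784)]
 plane c [0.49277136 0.19914561 0.09      ] yaw 0.28225225360310213 0.302474504021984 lens [np.float64(0.1337), np.float64(0.1766), np.float64(0.1357), np.float64(0.1802)]
handle tri (array([ 0.51952409, -0.22390256,  0.03321117]), np.float64(0.007144391874779996))
handle plane top .056 [ 0.52342172 -0.2189462   0.05      ]
```

```bash
cat > go.py <<'E'
# go.py x y z yaw : shift (tool axes, at present orientation) and turn still to do
import sys,numpy as np
from bench import ctrl
from scipy.spatial.transform import Rotation as R
x,y,z,w=map(float,sys.argv[1:5]);s=ctrl.get_state();M=R.from_rotvec(s["tool_rot"]).as_matrix()
a=np.arctan2(M[1,1],M[0,1]);turn=(a-w+np.pi)%(2*np.pi)-np.pi
c,sn=np.cos(w),np.sin(w);F=np.array([[sn,c,0],[-c,sn,0],[0,0,-1]]) # columns tool x,y,z at yaw w
print("t",round(s["time"],2),"pos",np.round(s["position"],4),"yaw",round(a,4),"F",np.round(s["ft_force"],1))
d=np.array([x,y,z])-s["position"]
print("shift mm now-axes",np.round(M.T@d*1e3,1),"target-axes",np.round(np.array([[sn,-c,0],[c,sn,0],[0,0,-1]])@d*1e3,1),"turn",round(turn,4),"tilt",round(np.arccos(-M[2,2]),4))
E
python3 -m crank '[[[0,0,0,0.117,0],[0,0,0,0.117,0],[0,0,0,0.117,0],[0,0,0,0.117,0],[0,0,0,0.117,0.1],[0,0,0,0.117,0.1],[0,0,0,0.117,0.1],[0,0,0,0.117,0.1],[0,0,0,0.117,0.1],[0,0,0,0.117,0.1]]]' 40
python3 go.py 0.5215 -0.2225 0.14 0.025
```

```text
time: 0.93
position: [0.2384, 0.6043, 0.2219]
tool_rot: [2.2, 2.242, -0.002]
ft_force: [0.1, -0.1, -0.2]
grip_width: 0.463
grip_force: 0.0
t 0.93 pos [0.2384 0.6043 0.2219] yaw 0.0192 F [ 0.1 -0.1 -0.2]
shift mm now-axes [-832.   267.1   82.7] target-axes [833.6 262.3  81.9] turn -0.0058 tilt 0.0011
```

```bash
sed -i 's/\[\[sn,-c,0\],\[c,sn,0\]/[[-sn,c,0],[c,sn,0]/' go.py
python3 -m crank '[[[0,33,0,0,0.1],[0,33,0,0,0.1],[0,33,0,0,0.1],[0,33,0,0,0.1],[0,33,0,0,0.1],[0,33,0,0,0.1],[-20,33,0,0,0.1],[-36,33,0,0,0.1],[-38,3,0,0,0.1],[-38,0,0,0,0.1]]]' >/dev/null
python3 -m crank '[[[-38,0,0,0,0.1],[-38,0,0,0,0.1],[-38,0,0,0,0.1],[-38,0,0,0,0.1],[-38,0,0,0,0.1],[-38,0,0,0,0.1],[-38,0,0,0,0.1],[-38,0,0,0,0.1],[-38,0,0,0,0.1],[-38,0,0,0,0.1]]]' >/dev/null
python3 go.py 0.5215 -0.2225 0.14 0.025
```

```text
t 2.6 pos [0.5128 0.1027 0.2223] yaw 0.0251 F [ 0.8 -0.4  0. ]
shift mm now-axes [-325.4    0.6   82.2] target-axes [-325.4    0.6   82.3] turn 0.0001 tilt 0.0004
```

```bash
python3 -m crank '[[[-37,0,8,0,0.1],[-37,0,8,0,0.1],[-37,0,8,0,0.1],[-37,0,8,0,0.1],[-37,0,10,0,0.1],[-37,0,10,0,0.1],[-37,0,10,0,0.1],[-37,0,10,0,0.1],[-20,0,10,0,0.1],[0,0,0,0,0.1]]]' >/dev/null
python3 -m crank '[[[0,0,0,0,0.1],[0,0,0,0,0.1]]]' >/dev/null
python3 go.py 0.5215 -0.2225 0.023 0.025
python3 - <<'E'
from bench import get_image
import numpy as np,cv2
o=[]
for n in("side","top"):
    im=get_image(n);np.savez(n+"1.npz",**im);p=im["pixels"]
    o.append(cv2.resize(p[200:450,200:450] if n=="side" else p[230:400,370:570],(400,400) if n=="side" else (400,340)))
o[1]=cv2.copyMakeBorder(o[1],0,60,0,0,0);cv2.imwrite("pics/ab1.png",np.hstack(o)[:,:,::-1])
E
```

```text
t 3.6 pos [ 0.5214 -0.21    0.1403] yaw 0.026 F [-0.3  0.8  0.1]
shift mm now-axes [-12.6  -0.2 117.3] target-axes [-12.5  -0.2 117.3] turn 0.001 tilt 0.0011
```

View pics/ab1.png

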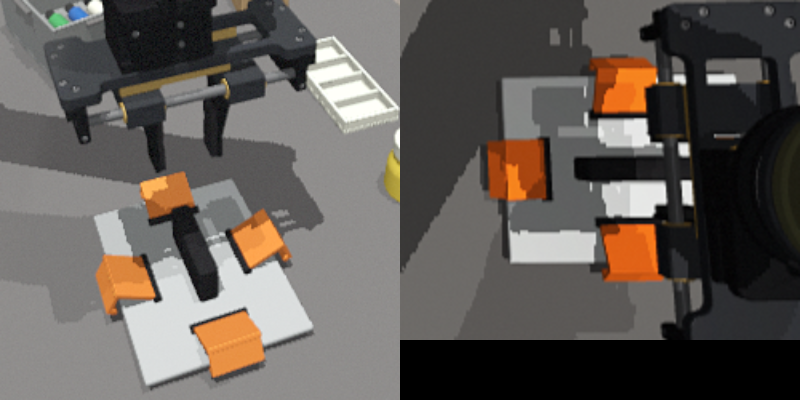

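The side crop shows the two fingers straddling the handle, spread along the lid's x and clear of the tabs. In the top crop the handle lies centred between the finger carriages. Next I'll descend and grip.

```bash
python3 -m crank '[[[-6,0,10,0,0.1],[-6,0,17,0,0.1],[0,0,17,0,0.1],[0,0,17,0,0.1],[0,0,15,0,0.1],[0,0,13,0,0.1],[0,0,10,0,0.1],[0,0,10,0,0.1],[0,0,7,0,0.1],[0,0,0,0,0.1]]]'
python3 -m crank '[[[0,0,0,0,0.5],[0,0,0,0,0.8],[0,0,0,0,1],[0,0,0,0,1],[0,0,0,0,1],[0,0,0,0,1]]]' 45
python3 go.py 0.5215 -0.2225 0.15 0.025
```

```text
time: 4.53
position: [0.5207, -0.2228, 0.0231]
tool_rot: [-2.192, -2.248, 0.002]
ft_force: [0.0, -0.1, -0.5]
grip_width: 0.447
grip_force: 0.0
time: 5.03
position: [0.5221, -0.2234, 0.0252]
tool_rot: [2.193, 2.248, 0.001]
ft_force: [0.2, -0.5, 3.0]
grip_width: 0.207
grip_force: 45.0
t 5.03 pos [ 0.5221 -0.2234  0.0252] yaw 0.025 F [ 0.2 -0.5  3. ]
shift mm now-axes [   0.9   -0.4 -124.8] target-axes [   0.9   -0.6 -124.8] turn 0.0 tilt 0.0013
```

```bash
python3 -m crank '[[[0,0,-4,0,1],[0,0,-10,0,1],[0,0,-20,0,1],[0,0,-25,0,1],[0,0,-28,0,1],[0,0,-28,0,1],[0,0,-25,0,1],[0,0,-10,0,1],[0,0,0,0,1],[0,0,0,0,1]]]'
python3 go.py 0.4935 0.202 0.175 0.292
python3 - <<'E'
from bench import get_image
import numpy as np,cv2
o=[]
for n in("side","top"):
    im=get_image(n);np.savez(n+"2.npz",**im);p=im["pixels"]
    o.append(p[100:450,150:550])
cv2.imwrite("pics/ab2.png",np.hstack(o)[:,:,::-1])
E
```

```text
time: 5.87
position: [0.521, -0.2229, 0.1739]
tool_rot: [-2.193, -2.249, 0.0]
ft_force: [-0.7, -0.1, -6.1]
grip_width: 0.202
grip_force: 45.0
t 5.87 pos [ 0.521  -0.2229  0.1739] yaw 0.0251 F [-0.7 -0.1 -6.1]
shift mm now-axes [425.5 -16.8  -0.9] target-axes [414.9  96.   -1.1] turn -0.2669 tilt 0.0009
```

View pics/ab2.png

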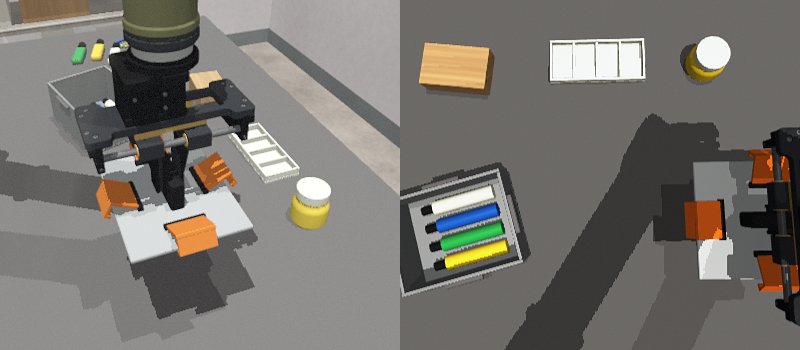

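The lid hangs level in the gripper about 0.15 m up, clear of the bystanders and the tub rim. I'll carry it over the tub.

```bash
python3 -m crank '[[[0,0,0,-0.09,1],[0,0,0,-0.09,1],[0,0,0,-0.087,1],[15,3,0,0,1],[30,7,0,0,1],[35,8,0,0,1],[35,8,0,0,1],[35,8,0,0,1],[35,8,0,0,1],[35,8,0,0,1]]]' >/dev/null
python3 -m crank '[[[35,8,0,0,1],[35,8,0,0,1],[35,8,0,0,1],[35,8,0,0,1],[30,8,0,0,1],[20,6,0,0,1],[5,2,0,0,1],[0,0,0,0,1],[0,0,0,0,1],[0,0,0,0,1]]]'
python3 go.py 0.4935 0.202 0.175 0.292
python3 - <<'E'
from bench import get_image
import numpy as np,cv2
o=[]
for n in("side","top"):
    im=get_image(n);np.savez(n+"3.npz",**im);p=im["pixels"]
    o.append(cv2.resize(p[60:260,150:350] if n=="side" else p[220:420,80:280],(400,400)))
cv2.imwrite("pics/ab3.png",np.hstack(o)[:,:,::-1])
E
```

```text
time: 7.63
position: [0.4958, 0.2002, 0.1736]
tool_rot: [-1.878, -2.519, 0.004]
ft_force: [0.4, -0.7, -4.5]
grip_width: 0.209
grip_force: 45.0
t 7.63 pos [0.4958 0.2002 0.1736] yaw 0.2896 F [ 0.4 -0.7 -4.5]
shift mm now-axes [ 2.4 -1.7 -1.4] target-axes [ 2.4 -1.7 -1.4] turn -0.0024 tilt 0.0024
```

View pics/ab3.png

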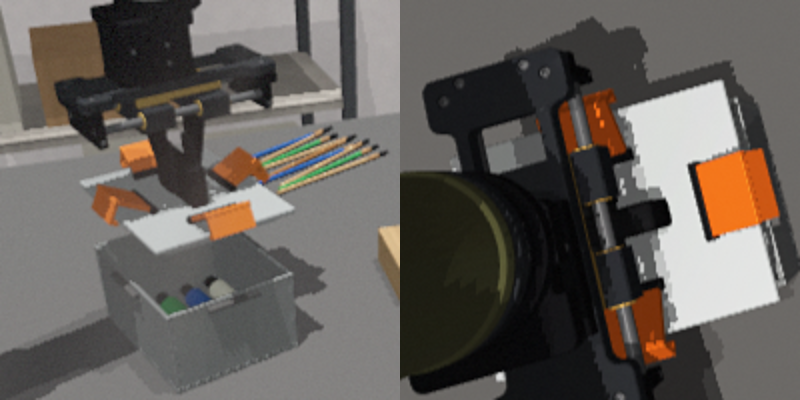

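Run:
```python
from h import *
t,s=[dict(np.load(n+"3.npz")) for n in("top","side")]
def mask(im,x0,x1,y0,y1,th=140):
    p=im["pixels"].astype(int);m=np.zeros(p.shape[:2],np.uint8);m[y0:y1,x0:x1]=(p.min(2)>th)[y0:y1,x0:x1]
    n,l,st,_=cv2.connectedComponentsWithStats(m);k=1+st[1:,4].argmax();h=cv2.convexHull(np.argwhere(l==k)[:,::-1].astype(np.int32));return cv2.approxPolyDP(h,3,True)[:,0].tolist()
print(mask(t,180,285,240,395),mask(s,180,300,140,190))
P=[tri(t,a,s,b) for a,b in(((241.5,260),(297,164.5)),((270,370),(226.5,185)))]
print(P)
A,B=P[0][0],P[1][0];mid=(A+B)/2;w=np.arctan2(*(A-B)[1::-1]);y=np.array([-np.sin(w),np.cos(w)])
print("yaw",w,"len",np.linalg.norm(A-B),"centre",mid[:2]+.093*y)
t0=dict(np.load("top0.npz"))
# tub rim lines by brightness in the first top view
g=t0["pixels"].min(2);m=np.zeros_like(g);m[255:405,125:285]=(g>120)[255:405,125:285];h=cv2.convexHull(np.argwhere(m)[:,::-1].astype(np.int32))
q=cv2.approxPolyDP(h,4,True)[:,0];print(q.tolist())
r=cv2.minAreaRect(h);b=cv2.boxPoints(r);print(b.tolist(),[plane(t0,c,.09).round(4).tolist() for c in b],np.mean([plane(t0,c,.09) for c in b],0))
```

```text
[[267, 371], [214, 385], [189, 275], [241, 261]] [[297, 163], [229, 186], [212, 172], [255, 155], [278, 151]]
[(array([0.59077662, 0.13286898, 0.16090239]), np.float64(0.0020515296348465172)), (array([0.45155101, 0.0915538 , 0.16409594]), np.float64(0.0033654094848233457))]
yaw 0.28847235337141464 len 0.14526152494049188 centre [0.49470643 0.20136859]
[[272, 361], [152, 396], [132, 302], [247, 268]]
[[125.16455078125, 303.1080627441406], [247.63265991210938, 267.7283630371094], [274.7406921386719, 361.5638122558594], [152.2725830078125, 396.9435119628906]] [[0.5336, 0.3185, 0.09], [0.587, 0.1384, 0.09], [0.4535, 0.0953, 0.09], [0.4017, 0.2696, 0.09]] [0.4939536  0.20543843 0.09      ]
```

```bash
python3 -m crank '[[[1.7,-1.2,8,-0.002,1],[0,0,12,0,1],[0,0,12,0,1],[0,0,8,0,1],[0,0,6,0,1],[0,0,3,0,1],[0,0,0,0,1],[0,0,0,0,1]]]'
python3 go.py 0.4942 0.2015 0.105 0.292
python3 - <<'E'
from bench import get_image
import numpy as np,cv2
o=[]
for n in("side","top"):
    im=get_image(n);np.savez(n+"4.npz",**im);p=im["pixels"]
    o.append(cv2.resize(p[120:270,175:325] if n=="side" else p[230:410,110:290],(400,400)))
cv2.imwrite("pics/ab4.png",np.hstack(o)[:,:,::-1])
E
```

```text
time: 8.4
position: [0.4944, 0.2037, 0.1256]
tool_rot: [1.872, 2.523, 0.0]
ft_force: [0.5, -0.5, -4.2]
grip_width: 0.208
grip_force: 45.0
t 8.4 pos [0.4944 0.2037 0.1256] yaw 0.294 F [ 0.5 -0.5 -4.2]
shift mm now-axes [-2.1 -0.9 20.6] target-axes [-2.1 -0.9 20.6] turn 0.002 tilt 0.0002
```

View pics/ab4.png

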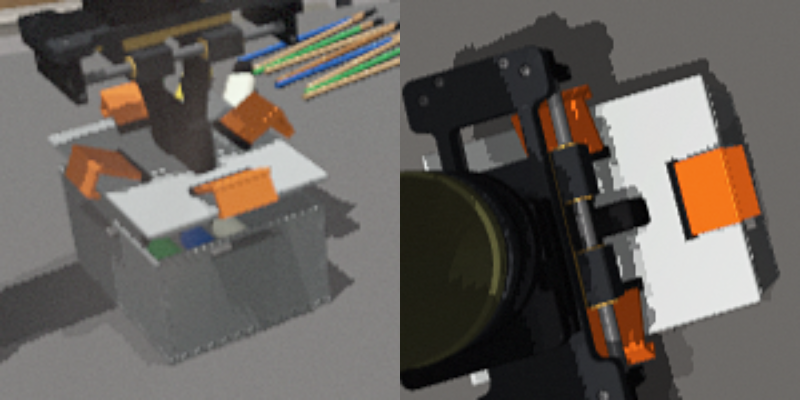

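Run:
```python
from h import *
t,s=[dict(np.load(n+"4.npz")) for n in("top","side")]
P=[tri(t,a,s,b) for a,b in(((246.4,263.8),(297.6,184.5)),((272.9,365),(232,209.2)))]
print(P);A,B=P[0][0],P[1][0];mid=(A+B)/2;w=np.arctan2(*(A-B)[1::-1]);y=np.array([-np.sin(w),np.cos(w)])
print("yaw",w,"len",np.linalg.norm(A-B),"mid",mid,"centre",mid[:2]+.093*y)
from bench import ctrl
print(ctrl.get_state()["position"])
```

```text
[(array([0.58976812, 0.13523057, 0.11637502]), np.float64(0.001591320924768976)), (array([0.45230929, 0.09473434, 0.11197927]), np.float64(0.0008713268130013101))]
yaw 0.28650104135463805 len 0.1433673488736213 mid [0.5210387  0.11498245 0.11417715] centre [0.49475712 0.20419164]
[0.49476668 0.20391917 0.12616   ]
```

```bash
python3 -m crank '[[[-1,0,4,0,1],[0,0,4,0,1],[0,0,2,0,1],[0,0,2,0,1],[0,0,2,0,1],[0,0,1,0,1],[0,0,0,0,1],[0,0,0,0,1]]]'
```

```text
time: 9.17
position: [0.4946, 0.2028, 0.1106]
tool_rot: [1.872, 2.523, 0.0]
ft_force: [-0.8, -0.5, -5.4]
grip_width: 0.207
grip_force: 45.0
```

```bash
python3 -m crank '[[[0,0,1.5,0,1],[0,0,1.5,0,1],[0,0,1,0,1],[0,0,0,0,1],[0,0,0,0,1]]]'
python3 -m crank '[[[0,0,1,0,1],[0,0,1,0,1],[0,0,0,0,1],[0,0,0,0,1]]]'
```

```text
time: 9.58
position: [0.4945, 0.2027, 0.1065]
tool_rot: [-1.872, -2.523, 0.0]
ft_force: [0.0, -1.2, -5.2]
grip_width: 0.205
grip_force: 45.0
time: 9.92
position: [0.4947, 0.2028, 0.1052]
tool_rot: [1.872, 2.523, 0.001]
ft_force: [-2.2, -0.7, 0.8]
grip_width: 0.205
grip_force: 45.0
```

```bash
python3 -m crank '[[[0,0,0.8,0,1],[0,0,0,0,1],[0,0,0,0,1]]]'
python3 -m crank '[[[0,0,0,0,0.5],[0,0,0,0,0.2],[0,0,0,0,0.1],[0,0,0,0,0.1],[0,0,0,0,0.1]]]'
```

```text
time: 10.17
position: [0.4947, 0.2028, 0.1052]
tool_rot: [-1.872, -2.523, -0.001]
ft_force: [-4.5, -0.8, 6.2]
grip_width: 0.196
grip_force: 45.0
time: 10.58
position: [0.4948, 0.2028, 0.1038]
tool_rot: [1.872, 2.523, 0.001]
ft_force: [0.5, -0.1, -0.1]
grip_width: 0.422
grip_force: 0.0
```

```bash
python3 -m crank '[[[0,0,-8,0,0.1],[0,0,-15,0,0.1],[0,0,-20,0,0.1],[0,0,-25,0,1],[0,0,-25,0,1],[0,0,-5,0,1],[0,0,0,0,1]]]'
python3 - <<'E'
from bench import get_image
import numpy as np,cv2
o=[]
for n in("side","top"):
    im=get_image(n);np.savez(n+"5.npz",**im);p=im["pixels"]
    o.append(cv2.resize(p[120:270,175:325] if n=="side" else p[230:410,110:290],(400,400)))
cv2.imwrite("pics/ab5.png",np.hstack(o)[:,:,::-1])
E
python3 go.py 0.4947 0.2028 0.20 0.292
```

```text
time: 11.17
position: [0.496, 0.2033, 0.2046]
tool_rot: [1.871, 2.521, 0.007]
ft_force: [-0.1, -0.5, -0.5]
grip_width: 0.229
grip_force: 0.0
t 11.27 pos [0.4943 0.2026 0.2014] yaw 0.294 F [ 0.4 -0.1 -0.3]
shift mm now-axes [0.1 0.5 1.4] target-axes [0.1 0.5 1.4] turn 0.002 tilt 0.0004
```

View pics/ab5.png

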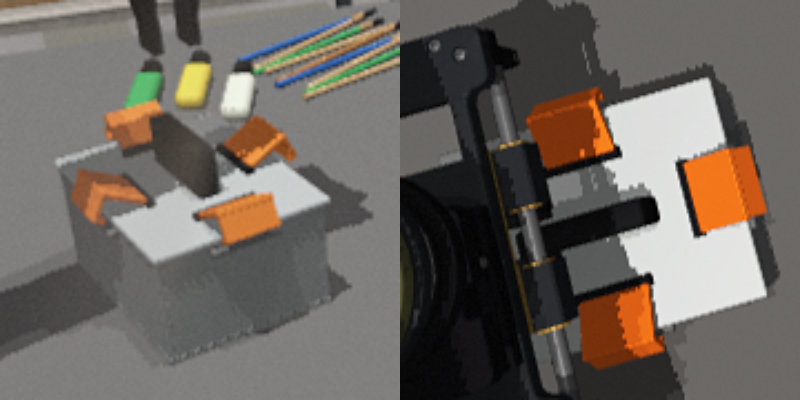

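The lid sits level and flush on the tub with all four tabs up. Next I'll press the -y tab ("right").

```bash
python3 -m crank '[[[-20,0,0,0,1],[-30,0,0,0,1],[-30,0,10,0,1],[-10,0,25,0,1],[0,0,25,0,1],[0,0,12,0,1],[0,0,2,0,1],[0,0,0,0,1]]]'
python3 -m crank '[[[0,0,4,0,1],[0,0,4,0,1],[0,0,4,0,1],[0,0,4,0,1],[0,0,4,0,1],[0,0,4,0,1],[0,0,2,0,1],[0,0,0,0,1],[0,0,0,0,1]]]'
python3 go.py 0.5206 0.1166 0.1015 0.292
```

```text
time: 11.93
position: [0.5195, 0.117, 0.1265]
tool_rot: [-1.87, -2.523, 0.004]
ft_force: [0.6, -0.3, 0.7]
grip_width: 0.006
grip_force: 0.0
time: 12.68
position: [0.5208, 0.1164, 0.1019]
tool_rot: [1.872, 2.523, 0.0]
ft_force: [0.6, -1.6, 2.3]
grip_width: 0.007
grip_force: 1.1
t 12.68 pos [0.5208 0.1164 0.1019] yaw 0.2938 F [ 0.6 -1.6  2.3]
shift mm now-axes [ 0.2 -0.1  0.4] target-axes [ 0.2 -0.1  0.4] turn 0.0018 tilt 0.0002
```

Only 2 N here, so it has probably snapped. I'll press harder to be sure.

```bash
python3 -m crank '[[[0,0,1.5,0,1],[0,0,1.5,0,1],[0,0,0,0,1],[0,0,0,0,1]]]'
python3 -m crank '[[[0,0,-10,0,1],[0,0,-20,0,1],[0,0,-20,0,1],[0,0,0,0,1],[0,0,0,0,1]]]'
python3 - <<'E'
from bench import get_image
import numpy as np,cv2
o=[]
for n in("side","top"):
    im=get_image(n);np.savez(n+"6.npz",**im);p=im["pixels"]
    o.append(cv2.resize(p[120:270,175:325] if n=="side" else p[230:410,110:290],(400,400)))
cv2.imwrite("pics/ab6.png",np.hstack(o)[:,:,::-1])
E
```

```text
time: 13.02
position: [0.521, 0.1164, 0.101]
tool_rot: [-1.872, -2.523, -0.001]
ft_force: [-5.4, -3.2, 15.1]
grip_width: 0.008
grip_force: 7.7
time: 13.43
position: [0.5212, 0.1172, 0.1496]
tool_rot: [1.871, 2.523, 0.003]
ft_force: [-0.3, -0.3, -0.1]
grip_width: 0.003
grip_force: 0.0
```

View pics/ab6.png

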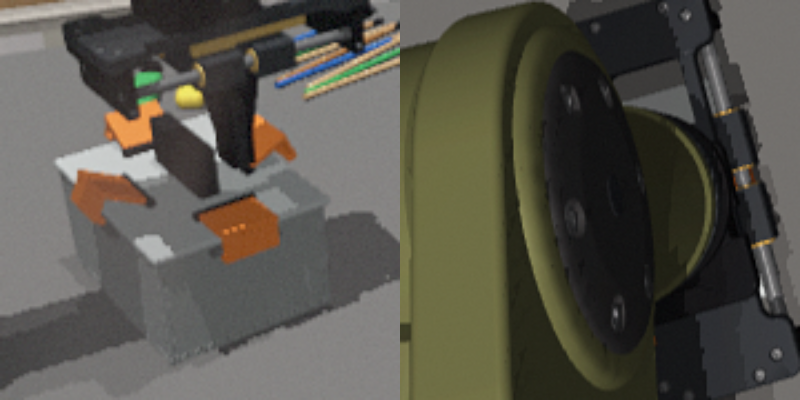

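The -y tab now lies flat, with its lip over the rib (side crop around (238,230)). Next is the +x tab ("far").

```bash
python3 -m crank '[[[10,25,0,0,1],[30,30,0,0,1],[30,15,0,0,1],[20,0,0,0,1],[0,0,6,0,1],[0,0,14,0,1],[0,0,4,0,1],[0,0,0,0,1]]]'
python3 go.py 0.5620 0.2228 0.1015 0.292
python3 -m crank '[[[0,0,4,0,1],[0,0,4,0,1],[0,0,4,0,1],[0,0,4,0,1],[0,0,4,0,1],[0,0,4,0,1],[0,0,2,0,1],[0,0,1.5,0,1],[0,0,0,0,1],[0,0,0,0,1]]]'
```

```text
time: 14.2
position: [0.5595, 0.221, 0.1222]
tool_rot: [-1.872, -2.521, 0.007]
ft_force: [-0.1, -0.7, -0.6]
grip_width: 0.005
grip_force: 0.0
t 14.2 pos [0.5595 0.221  0.1222] yaw 0.2933 F [-0.1 -0.7 -0.6]
shift mm now-axes [ 1.1  3.  20.6] target-axes [ 1.1  2.9 20.7] turn 0.0013 tilt 0.005
time: 15.03
position: [0.5621, 0.2225, 0.1007]
tool_rot: [1.872, 2.522, 0.004]
ft_force: [-4.8, -1.7, 17.1]
grip_width: 0.012
grip_force: 8.7
```

```bash
python3 -m crank '[[[0,0,1,0,1],[0,0,0,0,1],[0,0,-10,0,1],[0,0,-20,0,1],[0,0,-22,0,1],[30,-10,0,0,1],[30,-25,0,0,1],[25,-25,0,0,1],[5,-10,0,0,1],[0,0,0,0,1]]]'
python3 -m crank '[[[0,0,6,0,1],[0,0,14,0,1],[0,0,4,0,1],[0,0,0,0,1]]]'
python3 go.py 0.4687 0.2890 0.1015 0.292
```

```text
time: 15.87
position: [0.4642, 0.2904, 0.1478]
tool_rot: [-1.863, -2.527, 0.002]
ft_force: [0.5, 0.3, -0.3]
grip_width: 0.01
grip_force: 0.0
time: 16.2
position: [0.4684, 0.2862, 0.1225]
tool_rot: [-1.875, -2.52, 0.005]
ft_force: [1.6, -0.3, -0.1]
grip_width: 0.008
grip_force: 0.0
t 16.2 pos [0.4684 0.2862 0.1225] yaw 0.2915 F [ 1.6 -0.3 -0.1]
shift mm now-axes [ 2.7  1.1 21. ] target-axes [ 2.6  1.1 21. ] turn -0.0005 tilt 0.0033
```

```bash
python3 -m crank '[[[0,0,4,0,1],[1,0,4,0,1],[0,0,4,0,1],[0,0,4,0,1],[0,0,4,0,1],[0,0,3,0,1],[0,0,1,0,1],[0,0,0.5,0,1],[0,0,0,0,1],[0,0,0,0,1]]]'
python3 go.py 0.4687 0.2890 0.1015 0.292
```

```text
time: 17.03
position: [0.468, 0.2897, 0.1013]
tool_rot: [-1.872, -2.523, -0.002]
ft_force: [-2.9, 0.8, 11.2]
grip_width: 0.001
grip_force: 5.1
t 17.03 pos [0.468  0.2897 0.1013] yaw 0.2943 F [-2.9  0.8 11.2]
shift mm now-axes [-0.9  0.4 -0.2] target-axes [-0.9  0.4 -0.2] turn 0.0023 tilt 0.0014
```

```bash
python3 -m crank '[[[0,0,1.5,0,1],[0,0,0,0,1],[0,0,0,0,1]]]'
python3 -m crank '[[[0,0,-10,0,1],[0,0,-20,0,1],[0,0,-21,0,1],[-10,-25,0,0,1],[-25,-25,0,0,1],[-30,-15,0,0,1],[-26,-5,0,0,1],[0,0,0,0,1],[0,0,10,0,1],[0,0,14,0,1]]]'
python3 -m crank '[[[0,0,0,0,1],[0,0,0,0,1]]]' >/dev/null
python3 go.py 0.4277 0.1826 0.1015 0.292
```

```text
time: 17.28
position: [0.4681, 0.2898, 0.1009]
tool_rot: [-1.872, -2.523, -0.003]
ft_force: [-5.8, -2.3, 16.7]
grip_width: 0.007
grip_force: 8.1
time: 18.12
position: [0.4281, 0.1825, 0.1256]
tool_rot: [1.872, 2.522, 0.005]
ft_force: [0.4, 0.8, -0.0]
grip_width: 0.003
grip_force: 0.0
t 18.28 pos [0.4263 0.1821 0.124 ] yaw 0.2953 F [ 0.2 -0.1  0.5]
shift mm now-axes [ 0.1  1.6 22.5] target-axes [ 0.1  1.5 22.5] turn 0.0033 tilt 0.0028
```

```bash
python3 -m crank '[[[0,1,4,0,1],[0,0,4,0,1],[0,0,4,0,1],[0,0,4,0,1],[0,0,4,0,1],[0,0,3,0,1],[0,0,1.5,0,1],[0,0,1.5,0,1],[0,0,0,0,1],[0,0,0,0,1]]]'
python3 -m crank '[[[0,0,1,0,1],[0,0,0,0,1],[0,0,0,0,1]]]'
python3 -m crank '[[[0,0,-10,0,1],[0,0,-20,0,1],[0,0,-30,0,1],[0,0,-30,0,1],[25,0,-15,0,1],[35,10,0,0,1],[40,10,0,0,1],[40,5,0,0,1],[40,5,0,0,1],[30,0,0,0,1]]]'
python3 go.py 0.4 0.5 0.25 0.292
```

```text
time: 19.12
position: [0.428, 0.1821, 0.1009]
tool_rot: [-1.872, -2.522, 0.0]
ft_force: [-7.1, -2.1, 13.5]
grip_width: 0.004
grip_force: 7.4
time: 19.37
position: [0.428, 0.1822, 0.1005]
tool_rot: [-1.872, -2.522, 0.0]
ft_force: [-8.1, -3.0, 19.5]
grip_width: 0.003
grip_force: 9.7
time: 20.2
position: [0.3951, 0.3954, 0.2029]
tool_rot: [-1.869, -2.524, -0.002]
ft_force: [-0.0, 0.4, 0.2]
grip_width: 0.002
grip_force: 0.0
t 20.2 pos [0.3951 0.3954 0.2029] yaw 0.296 F [-0.   0.4  0.2]
shift mm now-axes [ 98.7  35.2 -46.9] target-axes [ 98.8  34.8 -47.1] turn 0.004 tilt 0.0016
```

```bash
python3 -m crank '[[[25,5,-10,0,1],[35,10,-10,0,1],[40,10,0,0,1],[40,10,0,0,1],[40,10,0,0,1],[20,5,0,0,1],[0,0,0,0,1],[0,0,0,0,1]]]'
python3 - <<'E'
from bench import get_image
import numpy as np,cv2
o=[]
for n in("side","top"):
    im=get_image(n);np.savez(n+"7.npz",**im);p=im["pixels"]
    o.append(cv2.resize(p[135:260,180:305] if n=="side" else p[250:410,120:280],(400,400),interpolation=2))
cv2.imwrite("pics/ab7.png",np.hstack(o)[:,:,::-1])
E
```

```text
time: 20.87
position: [0.3851, 0.5986, 0.2216]
tool_rot: [1.869, 2.525, -0.003]
ft_force: [0.7, 0.3, 0.8]
grip_width: 0.006
grip_force: 0.0
```

View pics/ab7.png

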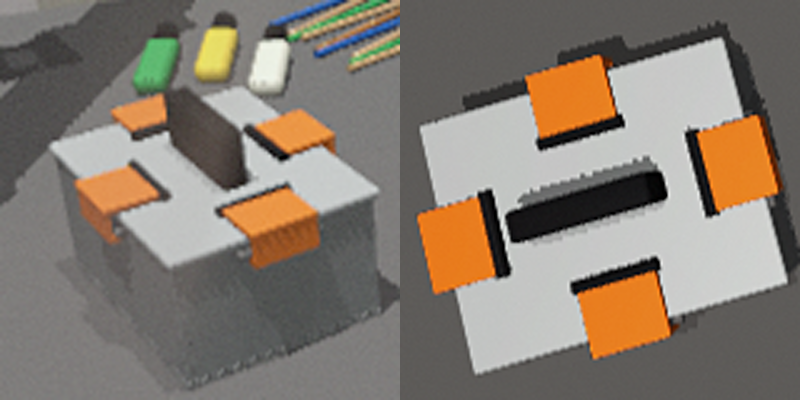

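All four tabs look flat in both views, and the lid is level. As a check I'll work out the height of each tab's outer edge from the two views. Flat should read about 0.1015 m, half caught about 6 mm higher.

Run:
```python
from h import *
t,s=[dict(np.load(n+"7.npz")) for n in("top","side")]
T=lambda a:np.array([a[0]-400,a[1]])/2.5+[120,250]
S=lambda a:np.array(a)/3.2+[180,135]
c0=np.array([.4945,.2028]);c,sn=np.cos(.292),np.sin(.292)
for n,a,b in(("near",(592,357),(103,210)),("near",(672,332),None),("right",(778,195),(250,238)),("right",(761,115),(318,221)),("far",(603,56),(334,138)),("far",(526,75),(292,110)),("left",(418,213),(165,96)),("left",(437,292),(111,112))):
    if b:
        p,e=tri(t,T(a),s,S(b));print(n,p.round(4),round(e,4))
# where tab-end corners would show in the side crop, flat versus 0.15 rad
for ang in(0,.15):
  r=.042+.04*np.cos(ang);z=.1015+.04*np.sin(ang)
  for n,L in(("near",[(-r,-.023),(-r,.023)]),("far",[(r,-.023),(r,.023)]),("left",[(-.023,r+.02),(.023,r+.02)]),("right",[(-.023,-r-.02),(.023,-r-.02)])):
    print(ang,n,[((proj(s,[*(c0+[c*x-sn*y,sn*x+c*y]),z])-[180,135])*3.2).round().tolist() for x,y in L])
```

```text
near [0.4148 0.2077 0.0761] 0.018
right [0.5009 0.1003 0.0979] 0.0001
right [0.5453 0.1121 0.0937] 0.0013
far [0.5785 0.2049 0.0979] 0.0012
far [0.5638 0.2498 0.0999] 0.0078
left [0.4849 0.31   0.0959] 0.006
left [0.4436 0.2942 0.0984] 0.0014
0 near [[104.0, 210.0], [74.0, 180.0]]
0 far [[336.0, 133.0], [302.0, 108.0]]
0 left [[111.0, 108.0], [172.0, 90.0]]
0 right [[251.0, 234.0], [319.0, 210.0]]
0.15 near [[103.0, 201.0], [73.0, 171.0]]
0.15 far [[335.0, 125.0], [300.0, 100.0]]
0.15 left [[110.0, 101.0], [171.0, 83.0]]
0.15 right [[250.0, 225.0], [318.0, 201.0]]
```

The measured corners match the flat prediction for all four tabs. My first "near" pairing used the wrong corner, but its side-view corners also fit flat, at (103,210) and (77,183). I'm handing in.

```bash
python3 -c "
from bench import job
print(job.close_job())"
```

```text
the job is handed in; nothing more can be done
None
```

The lid is seated level on the tub, all four tabs look snapped flat in the last pictures, the bystanders were not touched, and the job was handed in at about 21 s; no verdict came back.

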